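# Tip two crates, push the stamped one over the dispatch line

## Robot

A 6-joint arm with a two-finger parallel gripper is mounted at the origin on the work surface. World frame = base frame: x ahead of the robot, y to its left, z up, the work surface at z = 0. Lengths are in m, angles in rad, forces in N, time in s.
With the tool pointing down it reaches from about 0.375 to 0.975 m from the base axis. Payload 3.8 kg.
Tool frame: the origin (TCP) lies between the finger pads; the fingertips stand 8 mm ahead of it and the grasp point (between the pads) lies 11 mm behind it (tip_extent is the distance from the TCP to the fingertips, in m); z points along the fingers, y is the line along which they close (so a half turn about z gives the same grasp; the last joint's range is limited). The gripper opens to 88 mm and grips with 3 to 60 N. Pads are 18 mm wide; open, the fingers measure 123 mm over their backs; the gripper's body (75 mm by 187 mm) begins 45 mm behind the grasp point.
Start: joints at [-1.209, 0.264, 1.604, -0, 1.274, -0.037], TCP at [0.262, -0.622, 0.247] pointing down, gripper open.
Joint ranges: [-2.63, 2.63], [-0.94, 2.18], [0.31, 2.57], [-1.31, 4.45], [0, 2.66], [-2.55, 2.55]. Speed limits (rad/s): [2.57, 2.57, 3.14, 3.14, 3.14, 3.14].

## Interface

Orientations are given as a unit quaternion [x, y, z, w].
In Python, from bench import read_state, read_camera, hand_in, tip_extent gives the robot as it stands.
- The arm moves only by the shell command python3 -m inch 'ROWS'. ROWS is JSON, a list of rows, each a list of 5 numbers: the shift along the tool's x, y, z in m, then the turn about the tool's z in degrees, then the opening in per cent of the stroke, from 0 (shut) to 100 (fully open). A call has 1 to 20 rows; each row shifts and turns the commanded pose from where the row before left it, along the tool's axes as they then stand; what a row does not reach is not made up. A row lasts 1/8 s, in which the tool goes at most 62.5 mm and 10.7 degrees, less where a joint would pass 70% of its speed; a pose out of reach is approached as far as the arm can. A call is refused whole if a number of a shift passes 0.0625 or a number of a turn 10.7, either way. A call with a gripper value outside its range is refused whole. The fingers move at their own pace and stop on an object; the grip force is fixed at half the most. Time passes only in rows, so rows that do not move let the fingers close. It gives the time, the measured TCP pose, the force, the opening and the grip force at its end, in the units of the state.
- read_state(): the state, without advancing time (a new reading comes with each control period).
- read_camera(name): name is "scene" or "side" or "wrist"; returns a dict with "frame" (480x640x3 uint8, red, green, blue), "fx", "fy", "cx", "cy" (pixels), "rvec" (rotation vector, rad) and "tvec" (3), from world to camera coordinates, as OpenCV has them; the wrist camera has in their place "tool_from_camera" (4x4, takes a point from camera to tool coordinates, whose origin is the TCP and whose axes are the flange's). Camera axes: x right, y down, z forward; pixel columns grow to the right and rows downward; lengths in m; the calibration is good to about 2 mm. A picture is of the moment at which its call begins: read the wrist's pose just before it. There is no depth.
- hand_in(): hands the job in; it is judged then, once.
The state is a dict: "time": time; "joints": joint angles; "joint_vel": joint speeds; "effort": joint torques, N m; "ee_pos": TCP position; "eef_rot": TCP orientation; "ft_force": force on the tool from outside, world axes, zero at the start; "ft_torque": the same for the moment, N m; "opening": finger opening in m; "grip_force": force on a finger pad.
Only numpy, scipy, OpenCV 4.12 (cv2) and the standard library are available. Lean on these libraries where they do the work, as an engineer would, in place of code of your own. Each camera call takes 0.05 s, during which the arm holds its last target. There are 200 camera calls.

## Task

One of the two small closed pine crates on the bench has a maker's stamp burned into its underside. Tip both crates over towards the robot with the fingertips, so that each lies on its side with its underside facing the dispatch line (the steel strip across the bench); once both lie there, push the stamped one straight on, still lying on its side, completely across that line and leave the other one lying on the robot's side of it. Only push: do not lift or carry a crate, and leave the other things on the bench where they are.

Things in the scene. Friction and masses are not known exactly. Their poses are not given: they have to be found in the camera images.
- crate_a: closed pine crate, slatted sides, a solid block to the touch: 70 mm (its x) by 100 mm (its y) by 110 mm tall (its z), about 0.35 kg, evenly filled. Starts upright, x within 0.25 rad of the world's x. Origin: centre of its underside; z points to the lid. Pushed near its top it tips over its 70 mm depth; pushed low down it slides.
- crate_b: the other crate, its twin in size, make, mass and axes: origin at the centre of its underside, z to the lid
- crate_a_mid (a point): centre of crate_a (55 mm above its underside when upright; 35 mm above the bench when it lies on its side)
- crate_b_mid (a point): centre of crate_b, likewise
- stamp (a point): centre of the stamp, a dark burned ring 52 mm across with a cross in it, in the middle of the underside of one of the two crates; it has no thickness to the touch. It is unseen until that crate is tipped
- lid_corner1 (a point): on the stamped crate: the middle of the 70 mm edge between its lid and its +y side (when it lies on its side, half-way up one upright edge of its lid end)
- lid_corner2 (a point): the same for its -y side, 100 mm from the first
- line: the dispatch line: a dark steel strip 12 mm wide and 620 mm long set flush in the bench top, nothing to catch on, beyond both crates. Origin: the middle of the strip, on the bench top; x points across it, away from the robot, y along it (parallel to the world's axes)
- tin: bystander: paint tin 74 mm across, 90 mm tall; origin at the centre of its underside
- jar: bystander: glass jar 60 mm across, 85 mm tall; origin at the centre of its underside
- sanding: bystander: cork sanding block 110 x 60 x 35 mm; origin at the centre of its underside
- brush: bystander: paint brush lying flat; origin near its middle
Mind the look-alikes: they are no part of the job. Leave any yellow look-alike of the crate_b alone. Leave any turquoise look-alike of the crate_a alone.

How it is judged:
By the outcome, as a careful person would: the job done as asked, in the order asked, and still so for the second after the job is handed in, with the robot touching nothing.
It also fails if it takes over 61 s, if anything falls off the work surface, if the arm or the gripper's body presses on something with over 40 N, if the wrist force passes 120 N, or if a joint passes its speed limit or range.

## Working session

There is one attempt and no reset: what is moved stays moved. The work goes in short steps, Python scripts to look and compute and a shell command to move; the robot and the scene stay as the last step left them, time stands still between calls to the robot, and variables do not carry over. Pictures are saved under pics/ and viewed, at most 10 in all, crops included, and the job is handed in when it is done.

```bash
mkdir -p pics
python3 - <<'E'
from bench import *
import cv2,numpy as np
s=read_state();print(s['time'],s['ee_pos'],s['eef_rot'],s['opening'],tip_extent)
for n in("scene","side"):
    c=read_camera(n);cv2.imwrite(f"pics/{n}0.png",c["frame"][:,:,::-1])
    R=cv2.Rodrigues(np.array(c["rvec"]))[0];print(n,-R.T@np.array(c["tvec"]),R[2],c["fx"])
E
```

```text
0.0 [ 0.26185319 -0.6213825   0.24538157] [ 9.80184126e-01  1.98085453e-01 -1.82465455e-04 -1.09523519e-03] 0.08826087782182829 0.008
scene [1.3903747  0.22987103 0.85061338] [-0.72368308 -0.19976834 -0.66058717] 438.04253477312585
side [0.04101316 0.60283819 1.01359396] [ 0.44120552 -0.5156795  -0.73444696] 590.6743496308798
```

View pics/scene0.png

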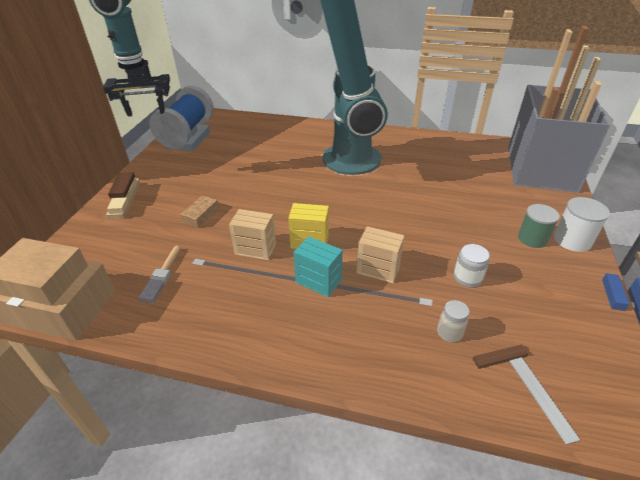

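View pics/side0.png

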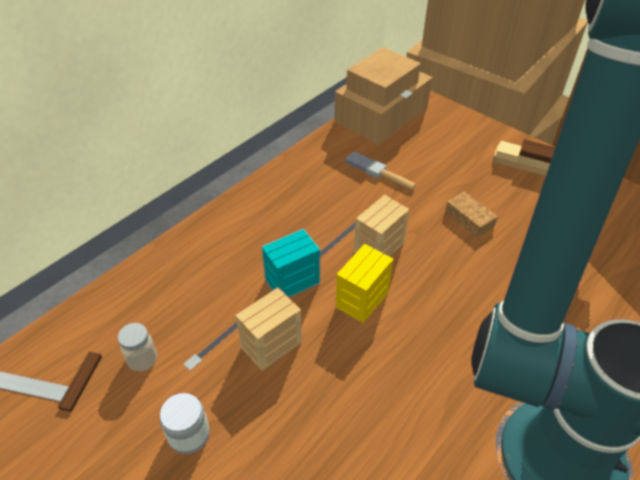

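The scene view shows two pine crates, at (253,235) and (380,255). The look-alikes are yellow at (310,228) and turquoise at (318,267). The strip runs from (198,262) to (426,302). By colour, the pine ones are crate_a and crate_b. I'll confirm that in one enlarged crop of both views.

Run:
```python
import cv2,numpy as np
a=cv2.imread("pics/scene0.png")[195:315,190:440];b=cv2.imread("pics/side0.png")[185:375,170:430]
a=cv2.resize(a,(750,360),interpolation=cv2.INTER_CUBIC)
b=cv2.resize(b,(780,570),interpolation=cv2.INTER_CUBIC)
cv2.imwrite("pics/ca.png",a);cv2.imwrite("pics/cb.png",b)
```

```text
(no output)
```

View pics/ca.png

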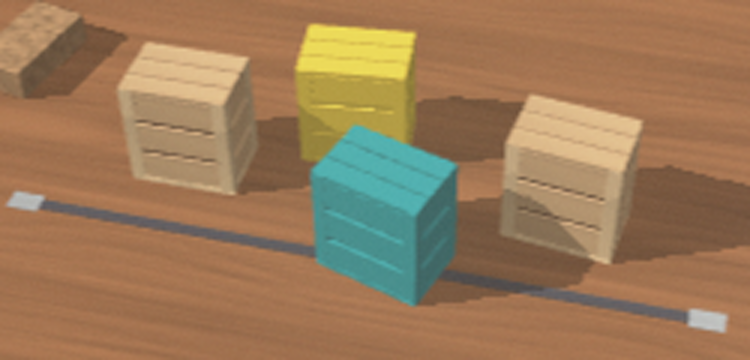

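View pics/cb.png

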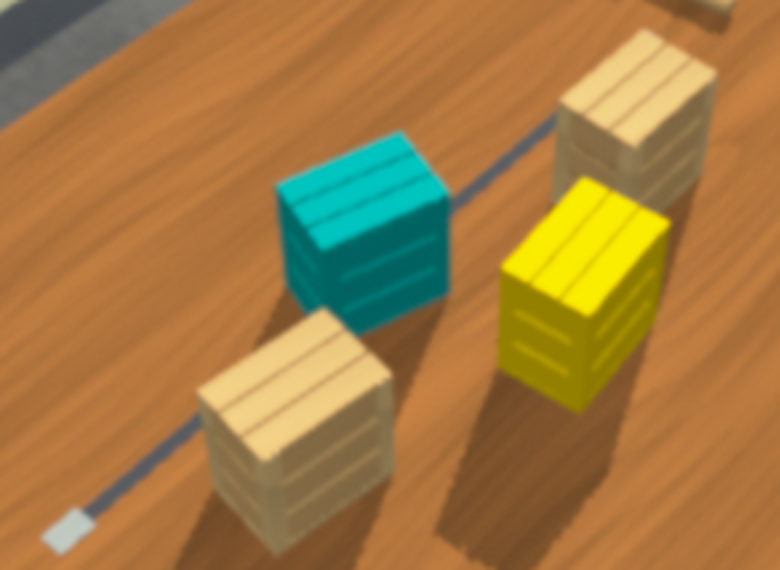

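The crops confirm it: the two plain pine crates are left (253,235) and right (380,255). The yellow one stands between them on the robot's side, and the turquoise one stands on the line. Next I'll fit poses from the top corners.

```bash
cat > h.py <<'E'
import cv2,numpy as np
from scipy.optimize import least_squares
from bench import *
def proj(c,P): return cv2.projectPoints(np.float64(P).reshape(-1,1,3),np.array(c["rvec"]),np.array(c["tvec"]),np.array([[c["fx"],0,c["cx"]],[0,c["fy"],c["cy"]],[0,0,1.]]),None)[0][:,0]
def ray(c,uv,z):
    R=cv2.Rodrigues(np.array(c["rvec"]))[0];o=-R.T@np.array(c["tvec"])
    d=R.T@np.array([(uv[0]-c["cx"])/c["fx"],(uv[1]-c["cy"])/c["fy"],1]);return o+d*(z-o[2])/d[2]
E
python3 - <<'E'
from h import *
S,D=read_camera("scene"),read_camera("side")
f=lambda p,o:(np.array(p)+.5)/3-.5+o
# corners in order far(-x)-y, far +y, near-cam +y, near-cam -y (scene) ; side: order below
sc={'L':[(146,43),(249,57),(226,106),(120,86)],'R':[(530,96),(643,121),(624,172),(505,143)],
'Y':[(308,25),(415,33),(410,80),(297,70)],'T':[(358,125),(458,167),(415,215),(312,175)]}
sd={'L':[(645,30),(716,73),(640,145),(558,101)],'R':[(322,309),(392,374),(264,460),(198,392)],
'Y':[(585,178),(669,222),(587,316),(501,268)],'T':[(403,132),(448,193),(322,248),(277,186)]}
# side order: (+x,-y),(-x,-y),(-x,+y),(+x,+y)
def corners(p,z=.11,h=((-.035,-.05),(-.035,.05),(.035,.05),(.035,-.05))):
    c,s=np.cos(p[2]),np.sin(p[2]);h=np.array(h);return np.c_[p[0]+c*h[:,0]-s*h[:,1],p[1]+s*h[:,0]+c*h[:,1],np.full(4,z)]
for k in sc:
    a=f(sc[k],(190,195));b=f(sd[k],(170,185))
    r=least_squares(lambda p:np.r_[(proj(S,corners(p))-a).ravel(),(proj(D,corners(p))[[3,0,1,2]]-b).ravel()],[.6,0,0])
    print(k,r.x.round(4),'rms',np.sqrt((r.fun**2).mean()).round(2)); print(corners(r.x)[:,:2].round(3).tolist())
for p in((24,201),(707,321)):print('line',ray(S,f(p,(190,195)),0).round(3))
print('line side',ray(D,f((68,530),(170,185)),0).round(3))
for n,p,z in(('jar/tin lid',(473,254),.088),('jar2 lid',(455,310),.085),('sanding',(200,206),.035),('brush',(162,275),.01),('brushtip',(178,248),.01)):print(n,ray(S,p,z).round(3))
E
```

```text
L [ 0.5433 -0.1781  0.0096] rms 0.96
[[0.509, -0.228], [0.508, -0.128], [0.578, -0.128], [0.579, -0.228]]
R [ 0.5457  0.1744 -0.1292] rms 0.62
[[0.505, 0.129], [0.517, 0.228], [0.587, 0.219], [0.574, 0.12]]
Y [ 0.4793 -0.0342  0.0963] rms 0.82
[[0.449, -0.087], [0.44, 0.012], [0.509, 0.019], [0.519, -0.081]]
T [ 0.6257  0.0283 -0.3154] rms 0.92
[[0.577, -0.008], [0.608, 0.087], [0.674, 0.065], [0.643, -0.03]]
line [ 0.63  -0.315  0.   ]
line [0.631 0.307 0.   ]
line side [0.635 0.304 0.   ]
jar/tin lid [0.526 0.405 0.088]
jar2 lid [0.716 0.364 0.085]
sanding [ 0.433 -0.394  0.035]
brush [ 0.708 -0.38   0.01 ]
brushtip [ 0.6   -0.389  0.01 ]
```

L is at (.543,-.178) with yaw 0.01, and R at (.546,.174) with yaw -0.13. The line runs along x≈.633. I'll tip L first: turn the tool square, then move over to its far side.

```bash
python3 -m inch '[[0,0,0,7.4,60],[0,0,0,7.4,60],[0,0,0,7.4,60],[0.05,-0.055,0,0,60],[0.05,-0.055,0,0,60],[0.05,-0.055,0,0,60],[0.05,-0.055,0,0,60],[0.05,-0.055,0,0,60],[0.05,-0.055,0,0,60],[0.05,-0.055,0,0,60],[0,-0.055,0,0,60],[0,0,0,0,60]]'
```

```text
time: 1.7
ee_pos: [0.5523, -0.2364, 0.2462]
eef_rot: [1.0, 0.008, -0.001, -0.001]
ft_force: [0.1, 0.5, 0.7]
opening: 0.0527
grip_force: 0.0
```

```bash
python3 -m inch '[[0.032,-0.029,0,0,60],[0.032,-0.029,0,0,60],[0,0,0.045,0,60],[0,0,0.045,0,60],[0,0,0.043,0,60],[0,0,0,0,60],[0,0,0,0,60]]'
```

```text
time: 2.58
ee_pos: [0.6163, -0.1824, 0.1152]
eef_rot: [1.0, 0.005, 0.001, 0.0]
ft_force: [1.1, 0.4, 0.1]
opening: 0.053
grip_force: 0.0
```

```bash
python3 -m inch '[[-0.004,-0.004,0.006,0,60],[-0.008,0,0,0,60],[-0.008,0,0,0,60],[-0.006,0,0,0,60],[-0.006,0,0,0,60],[-0.006,0,0,0,60],[-0.006,0,0,0,60],[-0.006,0,0,0,60]]'; python3 -m inch '[[-0.006,0,0,0,60],[-0.006,0,0,0,60],[-0.006,0,0,0,60],[-0.006,0,0,0,60],[0,0,0,0,60]]'
```

```text
time: 3.58
ee_pos: [0.565, -0.1779, 0.1079]
eef_rot: [1.0, 0.006, 0.0, 0.0]
ft_force: [2.2, -0.2, 2.7]
opening: 0.0527
grip_force: 1.3
time: 4.2
ee_pos: [0.54, -0.1779, 0.107]
eef_rot: [1.0, 0.006, -0.001, -0.0]
ft_force: [-0.1, 0.4, 0.1]
opening: 0.0525
grip_force: 0.0
```

Run:
```python
from h import *
c=read_camera("scene");cv2.imwrite("pics/s1.png",cv2.resize(c["frame"][150:330,170:450,::-1],None,fx=2,fy=2))
```

```text
(no output)
```

View pics/s1.png

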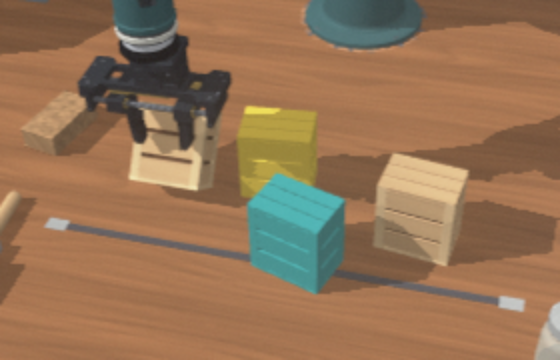

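The picture shows the left crate tilted back at (175,150) with the fingers behind it, and everything else untouched. I'll push on.

```bash
python3 -m inch '[[-0.006,0,0,0,60],[-0.006,0,0,0,60],[-0.006,0,0,0,60],[0,0,0,0,60],[0,0,0,0,60],[0,0,-0.06,0,60],[0,0,-0.06,0,60],[0.05,0,0,0,60]]'
python3 - <<'E'
from h import *
c=read_camera("scene");cv2.imwrite("pics/s2.png",cv2.resize(c["frame"][150:330,170:450,::-1],None,fx=2.5,fy=2.5))
E
```

```text
time: 5.25
ee_pos: [0.5762, -0.1793, 0.2362]
eef_rot: [1.0, 0.005, 0.006, 0.002]
ft_force: [1.0, 0.1, 0.8]
opening: 0.0531
grip_force: 0.0
```

View pics/s2.png

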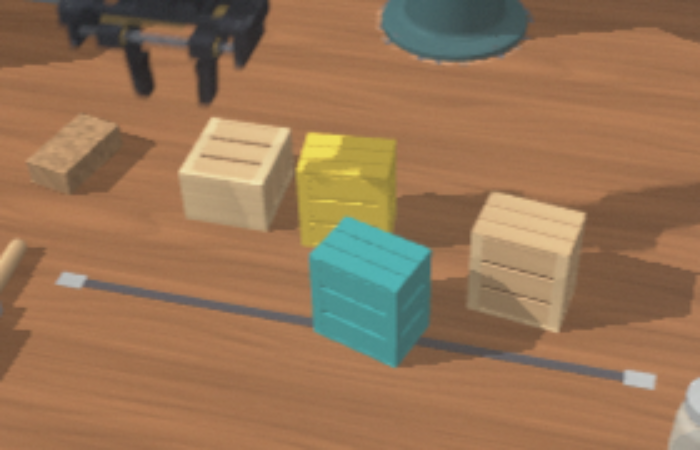

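The left crate lies on its side at (235,175) with a blank underside, so the right one should be the stamped crate. Now I'll tip the right one, with the tool turned to its yaw.

```bash
python3 -m inch '[[0.008,-0.0573,0,0,60],[0.008,-0.0573,0,0,60],[0.008,-0.0573,0,0,60],[0.008,-0.0573,0,0,60],[0.006,-0.0573,0,0,60],[0.004,-0.0573,0,0,60],[0,0,0,4,60],[0,0,0,4,60],[0,0,0,0,60],[0,0,0,0,60]]'
```

```text
time: 6.55
ee_pos: [0.6114, 0.1664, 0.2274]
eef_rot: [0.998, -0.064, -0.0, 0.0]
ft_force: [0.5, 0.1, -0.2]
opening: 0.0528
grip_force: 0.0
```

```bash
python3 -m inch '[[0.004,0,0.04,0,60],[0,0,0.04,0,60],[0,0,0.038,0,60],[0,0,0,0,60],[0,0,0,0,60]]'; python3 -m inch '[[-0.006,0,0,0,60],[-0.006,0,0,0,60],[-0.006,0,0,0,60],[-0.006,0,0,0,60],[-0.006,0,0,0,60],[-0.006,0,0,0,60],[-0.006,0,0,0,60],[-0.006,0,0,0,60],[-0.006,0,0,0,60]]'
```

```text
time: 7.18
ee_pos: [0.6164, 0.166, 0.111]
eef_rot: [0.998, -0.064, 0.001, -0.0]
ft_force: [-1.1, 0.7, 0.4]
opening: 0.0528
grip_force: 0.0
time: 8.3
ee_pos: [0.5614, 0.173, 0.1097]
eef_rot: [0.998, -0.064, -0.0, 0.0]
ft_force: [0.9, 0.2, 1.2]
opening: 0.0527
grip_force: 1.0
```

```bash
python3 -m inch '[[-0.006,0,0,0,60],[-0.006,0,0,0,60],[-0.006,0,0,0,60],[-0.006,0,0,0,60],[-0.006,0,0,0,60],[-0.006,0,0,0,60],[-0.004,0,0,0,60],[0,0,0,0,60],[0,0,0,0,60],[0,0,-0.06,0,60],[0,0,-0.06,0,60],[-0.06,0,0,0,60],[-0.06,0,0,0,60],[-0.06,0,0,-3.7,60],[-0.02,0,0,-3.7,60],[0,0,0,0,60]]'
python3 - <<'E'
from h import *
c=read_camera("scene");cv2.imwrite("pics/s3.png",cv2.resize(c["frame"][170:320,200:440,::-1],(768,480),interpolation=cv2.INTER_CUBIC))
E
```

```text
time: 10.3
ee_pos: [0.323, 0.2025, 0.23]
eef_rot: [1.0, 0.001, 0.001, -0.0]
ft_force: [0.2, -0.5, 0.5]
opening: 0.0526
grip_force: 0.0
```

View pics/s3.png

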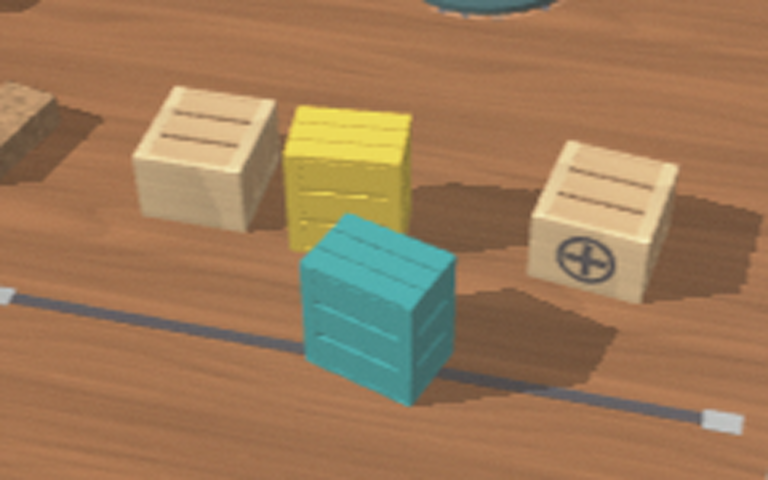

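The right crate lies on its side with the stamp showing, ring centred at (586,259). The left one is blank. I'll locate the right crate from its top corners: (572,141), (680,164), (648,241), (531,213).

Run:
```python
from h import *
S=read_camera("scene")
f=lambda p:(np.array(p)+.5)/3.2-.5+(200,170)
for n,p,z in (('R',[(572,141),(680,164),(648,241),(531,213)],.07),('Rbot',[(527,277),(642,302)],0),('L',[(178,87),(276,99),(241,175),(135,155)],.07),('Lbot',[(144,214),(248,230)],0)):
    print(n,[ray(S,f(q),z)[:2].round(3).tolist() for q in p])
```

```text
R [[0.394, 0.151], [0.405, 0.247], [0.512, 0.23], [0.499, 0.131]]
Rbot [[0.503, 0.132], [0.512, 0.233]]
L [[0.394, -0.223], [0.392, -0.126], [0.506, -0.124], [0.5, -0.225]]
Lbot [[0.5, -0.226], [0.5, -0.125]]
```

```bash
python3 -m inch '[[0.043,0.0075,0,0,60],[0,0,0.045,0,60],[0,0,0.045,0,60],[0,0,0.045,0,60],[0,0,0.045,0,60],[0,0,0,0,60],[0,0,0,0,60]]'
```

```text
time: 11.28
ee_pos: [0.3684, 0.1951, 0.0507]
eef_rot: [1.0, -0.0, 0.0, -0.0]
ft_force: [-0.6, 0.7, 0.6]
opening: 0.0531
grip_force: 0.0
```

```bash
python3 -m inch '[[0.01,0,0.003,0,60],[0.006,0,0,0,60],[0.006,0,0,0,60],[0.006,0,0,0,60],[0.006,0,0,0,60],[0.006,0,0,0,60],[0.008,0,0,0,60],[0.01,0,0,0,60],[0.01,0,0,0,60],[0.01,0,0,0,60],[0.01,0,0,0,60],[0.01,0,0,0,60],[0.01,0,0,0,60],[0.01,0,0,0,60],[0.01,0,0,0,60]]'
python3 - <<'E'
from h import *
c=read_camera("scene");cv2.imwrite("pics/s4.png",cv2.resize(c["frame"][170:340,240:480,::-1],None,fx=3,fy=3,interpolation=cv2.INTER_CUBIC))
E
```

```text
time: 13.15
ee_pos: [0.4954, 0.195, 0.0467]
eef_rot: [1.0, 0.0, 0.0, 0.0]
ft_force: [-1.4, -0.2, -0.0]
opening: 0.0529
grip_force: 0.8
```

View pics/s4.png

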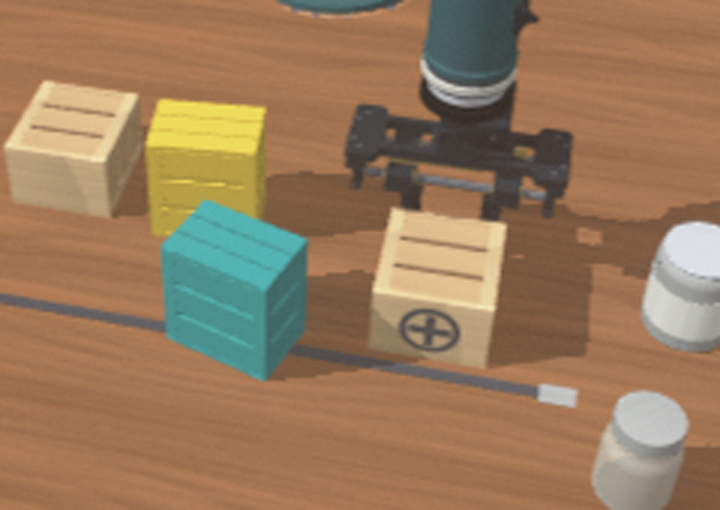

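The stamped crate is sliding squarely towards the line, stamp at (430,330), clear of the turquoise crate and the jar. I'll push on another 155 mm or so, back off and look.

```bash
python3 -m inch '[[0.01,0,0,0,60],[0.01,0,0,0,60],[0.01,0,0,0,60],[0.01,0,0,0,60],[0.01,0,0,0,60],[0.01,0,0,0,60],[0.01,0,0,0,60],[0.01,0,0,0,60],[0.01,0,0,0,60],[0.01,0,0,0,60],[0.01,0,0,0,60],[0.01,0,0,0,60],[0.01,0,0,0,60],[0.01,0,0,0,60],[0.01,0,0,0,60],[0.006,0,0,0,60],[0.004,0,0,0,60],[0,0,0,0,60]]'; python3 -m inch '[[-0.02,0,0,0,60],[-0.03,0,0,0,60],[0,0,-0.06,0,60],[0,0,-0.06,0,60],[0,0,-0.06,0,60],[-0.06,0,0,0,60],[-0.06,0,0,0,60],[-0.06,0,0,0,60],[0,0,0,0,60],[0,0,0,0,60]]'
python3 - <<'E'
from h import *
c=read_camera("scene");cv2.imwrite("pics/s5.png",cv2.resize(c["frame"][150:350,180:480,::-1],(750,500),interpolation=cv2.INTER_CUBIC))
E
```

```text
time: 15.45
ee_pos: [0.6556, 0.1951, 0.0467]
eef_rot: [1.0, 0.0, 0.001, -0.0]
ft_force: [-1.2, -0.7, 0.4]
opening: 0.0526
grip_force: 0.5
time: 16.7
ee_pos: [0.426, 0.1952, 0.2275]
eef_rot: [1.0, 0.001, 0.002, -0.0]
ft_force: [0.9, 0.5, 0.5]
opening: 0.053
grip_force: 0.0
```

View pics/s5.png

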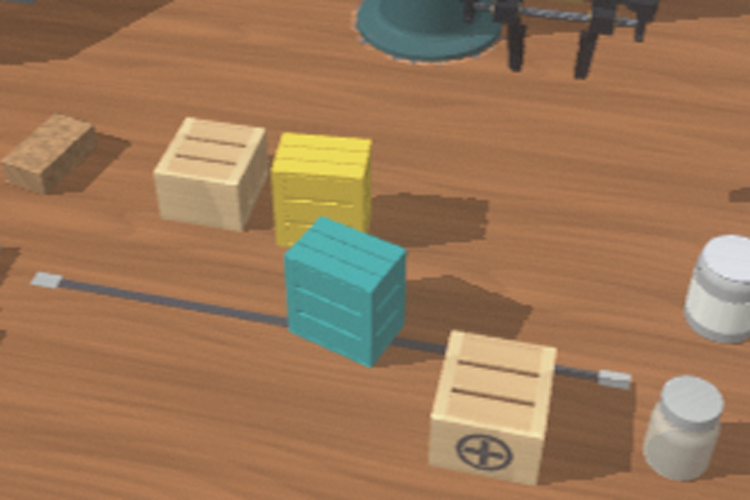

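The stamped crate lies beyond the strip, stamp at (484,452). Its lid end is at x≈.665, against .639 for the strip's far edge. The other crate lies on the robot's side at (210,170), and nothing else has moved.

```bash
python3 -c "from bench import *;print(hand_in())"
```

```text
the job is handed in; nothing more can be done
None
```

The job is handed in: both crates were tipped towards the robot, the stamped one (on the robot's left, +y) was pushed on its side fully across the line, about 25 mm clear of it, the blank one stayed on the robot's side, and nothing else moved; `hand_in()` returned no verdict.

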